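# Return the shower timer to its holder and set its guarded dial

### The job

Put the white shower timer down in its empty steel holder tray so that it lies flat inside the raised edge, without dropping it, and let go of it. Then reach into its recess, turn the dial clockwise until the dial's nose points at the raised mark on the timer's rim, and let go, leaving the timer lying in the tray. Do not tip the timer over and do not disturb the other toiletries.

Things in the scene. Friction and masses are not known exactly. Their poses are not given: they have to be found in the camera images.
- timer: Shower timer, loose white plastic square box, 116 x 116 mm, about 0.3 kg, open recess in its top. Origin: centre of the underside; z up, +x towards the side that carries the grab fin, -x towards the side with the raised mark. Base 14 mm thick; four recess walls 12 mm thick, rim 54 mm above the underside; recess inside 92 x 92 mm, so fingers must be partly closed (about 40 to 50 mm apart) before they go in. It starts lying flat on the ledge, dial up; carry it by the fin.
- timer_fin (a point): Point in the grab fin of the timer: an upright white fin standing on the +x wall, 12 mm thick along the timer's x, 80 mm long along its y, from 54 to 88 mm above the underside. The point is at the fin's mid-plane and mid-length, 52 mm from the timer's centre and 72 mm above the underside.
- timer_mark (a point): Top of the raised mark, a small black ridge 12 x 8 mm, 6 mm high, in the middle of the timer's -x rim (opposite the fin), 52 mm from the centre.
- dial_grip (a point): On the dial's axis (the centre of the timer), at the middle of the grip bar's height, 34.5 mm above the timer's underside. The dial is a 68 mm grey disc on the recess floor (its top 18.5 mm above the underside) with an upright grip bar 16 mm thick, 52 mm long with a wedge-shaped nose at one end, from 18.5 to 50.5 mm above the underside: below the rim. Axes turn with the dial: the bar runs along this point's y, the nose is on -y; x is across the bar.
- dial_nose (a point): Tip of the dial's nose, at the bar's top, 32 mm from the axis; a thin black line on top of the bar runs to it.
- dial (a joint): Angle of the dial in the timer, rad, grows clockwise seen from above; it stays where it is left (about 0.03 N m of friction), stops at 0 and 2.6. At 0 the nose points along the timer's -y; at 1.571 it points at the raised mark. Starts between 0.15 and 0.6.
- holder: Fixed square steel tray, 148 x 148 mm outside, 132 x 132 mm inside (8 mm of play for the timer on each side), floor 4 mm and edge 20 mm above the ledge. Origin: centre of the underside; z up, x and y along its sides. The timer may lie in it any of the four ways round.
- shampoo: Bystander: closed teal plastic bottle, 64 mm diameter, 190 mm tall, upright; origin under its centre.
- soap_dish: Bystander: white ceramic dish with a bar of soap, 130 x 90 x 29 mm; origin under its centre.
- pumice: Bystander: grey pumice stone, 90 x 50 x 36 mm; origin under its centre.
- nail_brush: Bystander: steel-backed nail brush, 95 x 38 x 47 mm; origin under its centre.
- tumbler: Bystander: white cup, 72 mm diameter, 95 mm tall; origin under its centre.
- comb_clip: Bystander, fixed: chrome clip on a 60 x 70 mm foot holding a green comb 150 mm long (along y), 108 mm high; origin under its centre.
There are look-alikes about, which are no part of the job. Of the things that look like the holder, take the one that is farthest to the robot's right at the start.

How it is judged:
By the outcome, as a careful person would: the job done as asked, in the order asked, and still so for the second after the job is handed in, with the robot touching nothing.
It also fails if it takes over 54 s, if anything falls off the work surface, if the arm or the gripper's body presses on something with over 40 N, if the wrist force passes 120 N, or if a joint passes its speed limit or range.

### The arm

A 6-joint arm with a two-finger parallel gripper is mounted at the origin on the work surface. World frame = base frame: x ahead of the robot, y to its left, z up, the work surface at z = 0. Lengths are in m, angles in degrees, forces in N, time in s.
With the tool pointing down it reaches from about 0.3 to 0.75 m from the base axis. Payload 8.5 kg.
Tool frame: the origin (TCP) lies midway between the tips of the shut fingers; the grasp point (between the pads) lies 19 mm behind it; z points along the fingers, y is the line along which they close (so a half turn about z gives the same grasp; the last joint's range is limited). The gripper opens to 88 mm and grips with 3 to 60 N. Pads are 18 mm wide; open, the fingers measure 123 mm over their backs; the gripper's body (75 mm by 187 mm) begins 45 mm behind the grasp point.
Start: joints at [-79.2, 21.807, 74.336, -0, 83.858, -12.336], TCP at [0.216, -0.506, 0.239] pointing down, gripper open.
Joint ranges: [-178.18, 178.18], [-50.72, 133.34], [12.68, 142.11], [-81.47, 261.47], [9.98, 163.14], [-165.26, 165.26]. Speed limits (degrees/s): [136.94, 136.94, 180, 180, 180, 180].

### API

Orientations are given as [roll, pitch, yaw] about the fixed x, y, z axes, in that order (R = Rz(yaw) Ry(pitch) Rx(roll)).
In Python, from plant import manip gives the robot as it stands.
- The arm moves only by the tool jog_arm, never from a script. Its argument "increments" is text: rows parted by semicolons, each of 7 numbers parted by spaces: the turn, a rotation vector about the tool's x, y, z in degrees, then the shift along the tool's x, y, z in mm, then the closure in counts, from 0 (fully open) to 255 (shut). A call has 1 to 12 rows; each row is the pose to reach, as a shift and turn from the pose commanded when the call began, along the tool's axes at that moment; what a row does not reach only later rows make up. A row lasts 1/8 s, in which the tool goes at most 62.5 mm and 10.7 degrees, less where a joint would pass 70% of its speed; a pose out of reach is approached as far as the arm can. A call with a gripper value outside its range is refused whole. The fingers move at their own pace and stop on an object; "force" is the grip in N (left out, the last holds). Time passes only in rows, so rows that repeat a pose let the fingers close. It gives the time, the measured TCP pose, the force, the opening and the grip force at its end, in the units of the state.
- manip.state(): the state, without advancing time (a new reading comes with each control period).
- manip.camera(name): name is "scene" or "top" or "wrist"; returns the picture (420x560x3 uint8, red, green, blue); there is no depth.
- manip.calibration(name): a dict with "K" (3x3 intrinsics, pixels), "T" (4x4, takes a point from camera to world coordinates); the wrist camera has in their place "hand_eye" (4x4, takes a point from camera to tool coordinates, whose origin is the TCP and whose axes are the flange's). Camera axes: x right, y up, looking along -z (the intrinsics and any distortion apply to the point x, -y, -z); pixel columns grow to the right and rows downward; lengths in m; the calibration is good to about 2 mm. A picture is of the moment at which its call begins: read the wrist's pose just before it. calibration takes no time and is no camera call.
- manip.hand_in(): hands the job in; it is judged then, once.
Trained networks look in the newest picture that a camera, given by its name, has taken for a name from the list of things; names that differ only in an ending like _2 or _b are one class to them, and where a whole thing is asked for, a point or a joint stands for the part that bears it (a point fixed in the world has none). Each returns a list of dicts, best first, with "score" (0 to 1); they miss things now and then, are a little off and sometimes report something else, mostly with a low value. They report only what shows in the picture. A call takes as long as a camera call. They do not tell look-alikes from the thing itself.
- manip.boxes_of(camera, thing): "position" ([x, y, z] in m, in world coordinates, good to about 4 mm: the middle of the surface that is visible of it).
The state is a dict: "time": time; "joint_pos": joint angles; "joint_velocities": joint speeds; "joint_efforts": joint torques, N m; "eef_pos": TCP position; "tool_rot": TCP orientation; "ft_force": force on the tool from outside, world axes, zero at the start; "ft_torque": the same for the moment, N m; "width": finger opening in m; "grip_force": force on a finger pad.
Only numpy, scipy, OpenCV 4.12 (cv2) and the standard library are available. Lean on these libraries where they do the work, as an engineer would, in place of code of your own. Each camera call takes 0.05 s, during which the arm holds its last target. There are 200 camera calls.

## Working session

There is one attempt and no reset: what is moved stays moved. The work goes in short steps, Python scripts to look and compute and a tool call to move; the robot and the scene stay as the last step left them, time stands still between calls to the robot, and variables do not carry over. Pictures are saved under pics/ and viewed, at most 10 in all, crops included, and the job is handed in when it is done.

Besides the shell and the picture viewer there is one more tool, called after "Request:" in YAML: its name, and indented under it one key for each argument. jog_arm: Moves the arm, as the interface text tells. Its arguments: {"type":"object","properties":{"increments":{"type":"string"},"force":{"type":"number"}},"required":["increments"]}

```bash
mkdir -p pics; python3 - <<'E'
from plant import manip
import cv2,numpy as np
for c in ["scene","top"]:
    im=manip.camera(c); cv2.imwrite(f"pics/{c}0.png",im[:,:,::-1])
    k=manip.calibration(c); print(c,np.round(k["K"],1).tolist(),np.round(k["T"],4).tolist(),[x for x in k if x not in "KT"])
    for t in ["timer","timer_fin","timer_mark","dial_grip","dial_nose","holder","shampoo","soap_dish","pumice","nail_brush","tumbler","comb_clip"]:
        print(t,[(np.round(d["position"],3).tolist(),round(d["score"],2)) for d in manip.boxes_of(c,t)])
s=manip.state();print(s)
E
```

```text
scene [[430.4, 0.0, 280.0], [0.0, 430.4, 208.2], [0.0, 0.0, 1.0]] [[0.0231, -0.5906, 0.8066, 1.3038], [0.9994, 0.0337, -0.004, 0.0086], [-0.0248, 0.8062, 0.5911, 0.68], [0.0, 0.0, 0.0, 1.0]] []
timer [([0.514, -0.251, 0.04], 0.81), ([0.65, 0.009, 0.036], 0.16)]
timer_fin []
timer_mark [([0.517, -0.25, 0.045], 0.63)]
dial_grip [([0.515, -0.252, 0.045], 0.6)]
dial_nose [([0.472, -0.242, 0.05], 0.64), ([0.486, 0.21, 0.004], 0.28)]
holder [([0.24, 0.292, 0.005], 0.91), ([0.485, 0.21, 0.005], 0.9)]
shampoo [([0.798, -0.023, 0.106], 0.79)]
soap_dish [([0.768, -0.224, 0.02], 0.66)]
pumice [([0.5, -0.015, 0.033], 0.86)]
nail_brush [([0.651, 0.008, 0.036], 0.59)]
tumbler [([0.788, 0.118, 0.066], 0.61)]
comb_clip [([0.762, 0.312, 0.059], 0.95)]
top [[541.5, 0.0, 284.0], [0.0, 541.5, 214.3], [0.0, 0.0, 1.0]] [[-0.0294, 0.9965, -0.0778, 0.4007], [-0.9996, -0.029, 0.0054, 0.0142], [0.0032, 0.0779, 0.997, 1.4509], [0.0, 0.0, 0.0, 1.0]] []
timer [([0.472, -0.259, 0.033], 0.65)]
timer_fin []
timer_mark [([0.468, -0.258, 0.032], 0.61), ([0.638, -0.003, 0.038], 0.34)]
dial_grip [([0.466, -0.257, 0.019
[... 396 characters left out ...]
.78)]
{'time': 1.3, 'joint_pos': array([-7.91988521e+01,  2.18063620e+01,  7.43324409e+01,  6.68169221e-04,
        8.38612144e+01, -1.23358355e+01]), 'joint_velocities': array([-0.07361664,  0.06100718,  0.05361489,  0.08767805,  0.02722405,
       -0.01213088]), 'joint_efforts': array([ 1.19939927e-03, -4.37797666e+01, -2.24732065e+01,  7.13476399e-02,
        3.13469523e-02, -1.60903653e-05]), 'eef_pos': array([ 0.21610999, -0.50575175,  0.23877056]), 'tool_rot': array([ 1.79999875e+02, -6.52682919e-04,  2.31369120e+01]), 'ft_force': array([-0.36261873,  0.18027932, -0.32257878]), 'ft_torque': array([-0.01172849, -0.06164431, -0.04106007]), 'grip_force': 0.0, 'width': 0.08784312538449059}
```

View pics/scene0.png

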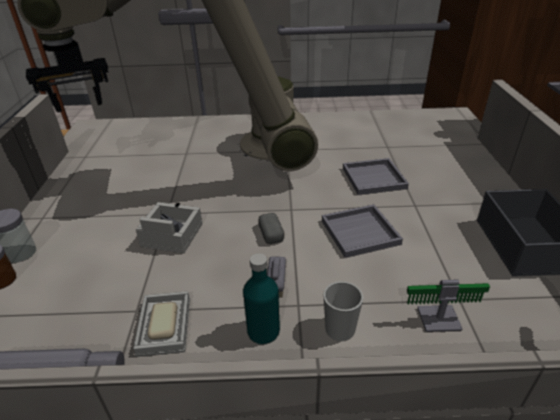

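View pics/top0.png

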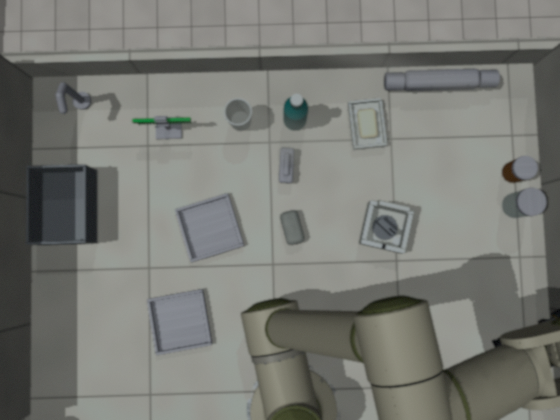

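The top view shows the timer at about (387,227) px. There are two trays, at (210,227) and (181,320); the first is farther right, so it is the target. I'll enlarge the timer and the tray.

```bash
cat > h.py <<'E'
from plant import manip
import cv2,numpy as np
def proj(c,P):
    k=manip.calibration(c);T=np.linalg.inv(k["T"]);p=(T@np.c_[np.atleast_2d(P),np.ones(len(np.atleast_2d(P)))].T)[:3].T*[1,-1,-1]
    q=(k["K"]@p.T).T;return q[:,:2]/q[:,2:]
def back(c,uv,z):
    k=manip.calibration(c);r=np.linalg.inv(k["K"])@[uv[0],uv[1],1]
    d=k["T"][:3,:3]@(r*[1,-1,-1]);o=k["T"][:3,3];return o+d*(z-o[2])/d[2]
E
python3 - <<'E'
import cv2,numpy as np
i=cv2.imread("pics/top0.png");s=cv2.imread("pics/scene0.png")
f=lambda a,g:cv2.convertScaleAbs(cv2.resize(a,(400,400),interpolation=cv2.INTER_CUBIC),alpha=g)
cv2.imwrite("pics/crop0.png",np.hstack([f(i[187:267,347:427],1.3),f(s[190:260,135:205],1.3)]))
# tray by threshold blob near (210,227)
t=i[180:275,165:255]; hsv=cv2.cvtColor(t,cv2.COLOR_BGR2HSV); print(hsv[47,45],hsv[5,45])
b=t.astype(int); m=((b[:,:,0]-b[:,:,2])>3).astype(np.uint8)
m=cv2.morphologyEx(m,cv2.MORPH_CLOSE,np.ones((5,5)));m=cv2.morphologyEx(m,cv2.MORPH_OPEN,np.ones((5,5)))
cs=max(cv2.findContours(m,0,1)[0],key=cv2.contourArea); r=cv2.minAreaRect(cs);print(r)
from h import back
bx=cv2.boxPoints(r)+[165,180]
P=np.array([back("top",p,0.015) for p in bx]);print(P.round(4),P.mean(0))
e=np.diff(np.vstack([P,P[:1]]),axis=0);print(np.hypot(e[:,0],e[:,1]),np.degrees(np.arctan2(e[:,1],e[:,0])))
E
```

```text
[108  18 139] [ 34  12 153]
((43.85951232910156, 47.11224365234375), (55.78539276123047, 56.25286865234375), 73.1785888671875)
[[0.5366 0.2988 0.015 ]
 [0.576  0.1548 0.015 ]
 [0.4325 0.1151 0.015 ]
 [0.3938 0.2582 0.015 ]] [0.48471057 0.20671761 0.015     ]
[0.14935369 0.14882864 0.14822663 0.14844228] [ -74.6982601  -164.53899169  105.14952427   15.89665618]
```

View pics/crop0.png

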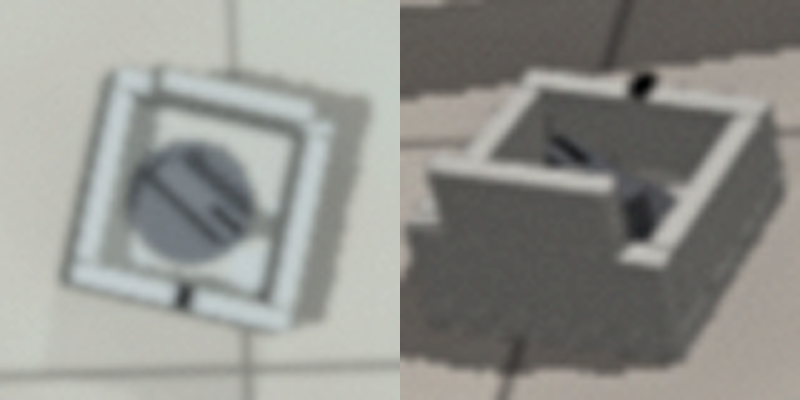

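The crop shows the raised mark at about (184,297), on the robot's side. The fin is on the far side, and the dial's nose points right and down at about (240,240), so the dial is near 0.45 rad. Next I'll work out a rough timer pose and plan a wrist look.

```bash
python3 - <<'E'
from h import *
f=lambda u,v,z:back("top",(u/5+347-.4,v/5+187-.4),z)
bl,br,mk,tr=f(65,278,.054),f(293,328,.054),f(184,297,.06),f(335,120,.054)
print(bl,br,mk,tr)
e=bl-br; th=np.arctan2(e[1],e[0])-np.pi/2; print(np.linalg.norm(e),np.degrees(th))
x=np.array([np.cos(th),np.sin(th),0]); print("c from corners",(bl+br)/2+.058*x,"from mark",mk+.052*x)
a,b=f(150,180,.0505),f(240,240,.0505); d=b-a; print("nose dir",np.degrees(np.arctan2(d[1],d[0])))
k=manip.calibration("wrist");print(np.round(k["K"],1),np.round(k["hand_eye"],4),k.keys())
E
```

```text
[ 0.43185298 -0.18607178  0.054     ] [ 0.4027047  -0.30246636  0.054     ] [ 0.42019514 -0.24589291  0.06      ] [ 0.5094813  -0.32926891  0.054     ]
0.11998883756732553 -14.059240820082197
c from corners [ 0.47354146 -0.25835872  0.054     ] from mark [ 0.47063748 -0.25852501  0.06      ]
nose dir -125.63673051310425
[[323.5   0.  284.4]
 [  0.  323.5 214.5]
 [  0.    0.    1. ]] [[ 0.000e+00  9.485e-01  3.169e-01  8.220e-02]
 [ 1.000e+00 -3.000e-04  8.000e-04  1.000e-04]
 [ 9.000e-04  3.169e-01 -9.485e-01 -1.456e-01]
 [ 0.000e+00  0.000e+00  0.000e+00  1.000e+00]] dict_keys(['K', 'hand_eye'])
```

Request:
jog_arm:
  increments: "0 0 -5 25 -10 0 0; 0 0 -11 65 -25 -2 0; 0 0 -17 110 -42 -4 0; 0 0 -24 155 -58 -5 0; 0 0 -31 200 -75 -7 0; 0 0 -38 245 -92 -8 0; 0 0 -45 290 -109 -10 0; 0 0 -50 320 -121 -11 0; 0 0 -53 336 -126 -11 0; 0 0 -53 336 -126 -11 0; 0 0 -53 336 -126 -11 0"

```text
time: 2.68
eef_pos: [0.475, -0.2587, 0.2496]
tool_rot: [-180.0, 0.0, 76.0]
ft_force: [0.2, -0.3, 1.0]
width: 0.0883
grip_force: 0.0
```

```bash
cat >> h.py <<'E'
from scipy.spatial.transform import Rotation as Ro
def tool(s):
    T=np.eye(4);T[:3,:3]=Ro.from_euler("xyz",s["tool_rot"],degrees=True).as_matrix();T[:3,3]=s["eef_pos"];return T
def wback(T,uv,z):
    k=manip.calibration("wrist");C=T@k["hand_eye"];r=np.linalg.inv(k["K"])@[uv[0],uv[1],1]
    d=C[:3,:3]@(r*[1,-1,-1]);o=C[:3,3];return o+d*(z-o[2])/d[2]
E
python3 - <<'E'
from h import *
s=manip.state();np.save("T1.npy",tool(s));im=manip.camera("wrist");cv2.imwrite("pics/w1.png",im[:,:,::-1])
print(s["eef_pos"],s["tool_rot"],s["time"])
for t in ["timer","timer_fin","timer_mark","dial_grip","dial_nose"]:print(t,[(np.round(d["position"],3).tolist(),round(d["score"],2)) for d in manip.boxes_of("wrist",t)])
E
```

```text
[ 0.47496128 -0.25871101  0.2496393 ] [-1.79980111e+02  6.47293927e-03  7.60136518e+01] 2.675
timer [([0.474, -0.251, 0.039], 0.69)]
timer_fin [([0.471, -0.255, 0.041], 0.66)]
timer_mark [([0.469, -0.254, 0.041], 0.6)]
dial_grip [([0.472, -0.253, 0.02], 0.55)]
dial_nose [([0.474, -0.251, 0.015], 0.89)]
```

View pics/w1.png

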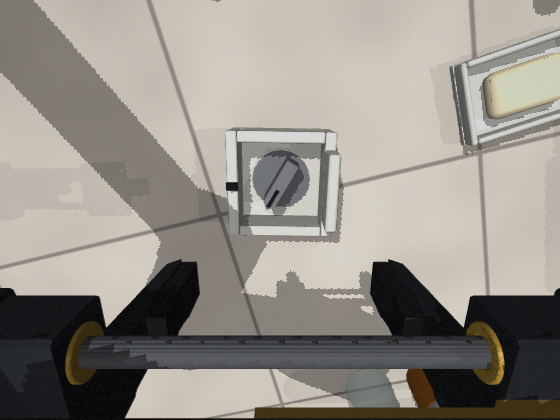

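The timer is at columns 227–341, rows 128–237. The mark is on the left at (231,186) and the fin on the right at (333,192). I'll enlarge this to get the fin edges.

```bash
python3 -c "
import cv2
i=cv2.imread('pics/w1.png')[122:242,220:350];cv2.imwrite('pics/w1c.png',cv2.resize(i,(650,600),interpolation=cv2.INTER_CUBIC))"
```

```text
(no output)
```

View pics/w1c.png

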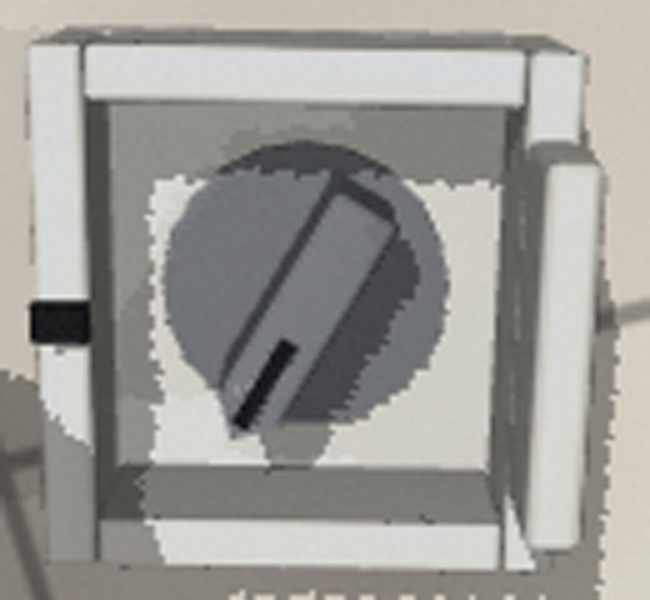

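```bash
python3 - <<'E'
from h import *
from scipy.optimize import least_squares
T=np.load("T1.npy")
g=lambda u,v,z:wback(T,(u/5+220-.4,v/5+122-.4),z)[:2]
# image left = timer -x ; image up = timer +y
obs=[((546,165),(46,40),.088),((600,163),(58,40),.088),((580,548),(58,-40),.088),((528,545),(46,-40),.088),
((30,44),(-58,58),.054),((583,55),(58,58),.054),((48,562),(-58,-58),.054)]
W=np.array([g(*p,z) for p,_,z in obs]);M=np.array([m for _,m,_ in obs])/1e3
def mod(q):c,s=np.cos(q[2]),np.sin(q[2]);return M@np.array([[c,s],[-s,c]])+q[:2]
r=least_squares(lambda q:(mod(q)-W).ravel(),[.47,-.26,-.25]);q=r.x
print(q[:2],np.degrees(q[2]),"resid mm",(r.fun.reshape(-1,2)*1e3).round(1).tolist())
x=np.array([np.cos(q[2]),np.sin(q[2])]);fin=q[:2]+.052*x;print("fin",fin)
n=g(237,435,.0505)-q[:2];phi=np.arctan2(n[1],n[0]);print("dial",(q[2]-np.pi/2-phi)%(2*np.pi),np.hypot(*n))
yaw=np.degrees(q[2])+90;d=np.r_[fin,.054]-T[:3,3];print("tool shift",T[:3,:3].T@d*1e3,"turn z",-(yaw-76.01))
E
```

```text
[ 0.47022335 -0.25625834] -14.689104709401471 resid mm [[0.2, 1.3], [1.9, 0.3], [0.3, -1.5], [-1.2, -1.6], [-1.6, 1.2], [1.3, 1.3], [-1.0, -1.0]]
fin [ 0.52052378 -0.26944419]
dial 0.4876900175091361 0.03076305476347267
tool shift [  0.61915587  46.87373664 195.62297612] turn z 0.6991047094014817
```

Request:
jog_arm:
  increments: "0 0 0.7 0.6 20 15 0; 0 0 0.7 0.6 47 40 0; 0 0 0.7 0.6 47 75 0; 0 0 0.7 0.6 47 110 0; 0 0 0.7 0.6 47 140 0; 0 0 0.7 0.6 47 160 0; 0 0 0.7 0.6 47 175 0; 0 0 0.7 0.6 47 188 0; 0 0 0.7 0.6 47 195 0; 0 0 0.7 0.6 47 195 0"
  force: 35

```text
time: 4.22
eef_pos: [0.5213, -0.2685, 0.0546]
tool_rot: [-180.0, -0.0, 75.4]
ft_force: [-0.1, -0.4, -0.2]
width: 0.0878
grip_force: 0.0
```

Request:
jog_arm:
  increments: "0 0 0 0 0 0 120; 0 0 0 0 0 0 180; 0 0 0 0 0 0 225; 0 0 0 0 0 0 255; 0 0 0 0 0 0 255; 0 0 0 0 0 0 255; 0 0 0 0 0 0 255; 0 0 0 0 0 0 255"

```text
time: 5.22
eef_pos: [0.5213, -0.2685, 0.0547]
tool_rot: [-180.0, -0.0, 75.4]
ft_force: [-0.3, 1.4, -0.0]
width: 0.012
grip_force: 35.0
```

Request:
jog_arm:
  increments: "0 0 0 0 0 -3 255; 0 0 0 0 0 -10 255; 0 0 0 0 0 -22 255; 0 0 0 0 0 -38 255; 0 0 0 0 0 -56 255; 0 0 0 0 0 -76 255; 0 0 0 0 0 -96 255; 0 0 0 0 0 -114 255; 0 0 0 0 0 -130 255; 0 0 0 0 0 -140 255; 0 0 0 0 0 -145 255; 0 0 0 0 0 -145 255"

```text
time: 6.72
eef_pos: [0.5213, -0.2685, 0.1998]
tool_rot: [180.0, -0.0, 75.4]
ft_force: [0.0, 0.1, -3.1]
width: 0.0116
grip_force: 35.0
```

Request:
jog_arm:
  increments: "0 0 -0.5 10 -2 0 255; 0 0 -2 31 -7 0 255; 0 0 -4 65 -15 0 255; 0 0 -7 105 -24 0 255; 0 0 -10 147 -34 0 255; 0 0 -13 190 -44 0 255; 0 0 -16 235 -54 0 255; 0 0 -18 280 -65 0 255; 0 0 -21 323 -75 0 255; 0 0 -24 365 -84 0 255; 0 0 -26 403 -93 0 255; 0 0 -28 435 -100 0 255"

```text
time: 8.22
eef_pos: [0.5327, 0.1803, 0.1996]
tool_rot: [-180.0, -0.0, 103.7]
ft_force: [-0.0, -0.1, -2.9]
width: 0.012
grip_force: 35.0
```

Request:
jog_arm:
  increments: "0 0 -0.9 9.8 -12.2 0 255; 0 0 -1.8 17 -22 0 255; 0 0 -1.8 17 -30 0 255; 0 0 -1.8 17 -30 0 255"

```text
time: 8.72
eef_pos: [0.5004, 0.1865, 0.2001]
tool_rot: [180.0, 0.0, 105.2]
ft_force: [0.2, -0.1, -2.6]
width: 0.0118
grip_force: 35.0
```

Request:
jog_arm:
  increments: "0 0 0 8 14 10 255; 0 0 0 17 30 30 255; 0 0 0 23 41 50 255; 0 0 0 23.6 42.2 65 255; 0 0 0 23.6 42.2 70 255; 0 0 0 23.6 42.2 70 255; 0 0 0 23.6 42.2 70 255"

```text
time: 9.6
eef_pos: [0.5355, 0.221, 0.1305]
tool_rot: [179.9, 0.0, 105.2]
ft_force: [0.9, -0.5, -2.1]
width: 0.0118
grip_force: 35.0
```

```bash
python3 - <<'E'
from h import *
s=manip.state();np.save("T2.npy",tool(s));print(s["eef_pos"],s["tool_rot"])
a=manip.camera("wrist")[:,:,::-1];b=manip.camera("scene")[:,:,::-1];c=manip.camera("top")[:,:,::-1]
cv2.imwrite("pics/w2.png",a);cv2.imwrite("pics/s2.png",b);cv2.imwrite("pics/t2.png",c)
p=proj("scene",[.485,.207,.05])[0].astype(int);q=proj("top",[.485,.207,.05])[0].astype(int);print(p,q)
f=lambda i,p:cv2.resize(i[p[1]-60:p[1]+60,p[0]-80:p[0]+80],(400,300),interpolation=cv2.INTER_CUBIC)
cv2.imwrite("pics/m2.png",np.vstack([np.hstack([f(b,p),f(c,q)]),np.hstack([cv2.resize(a,(400,300)),np.zeros((300,400,3),np.uint8)])]))
E
```

```text
[0.53554657 0.22096184 0.13053841] [1.79922762e+02 3.45161231e-03 1.05221136e+02]
[361 215] [206 226]
```

View pics/m2.png

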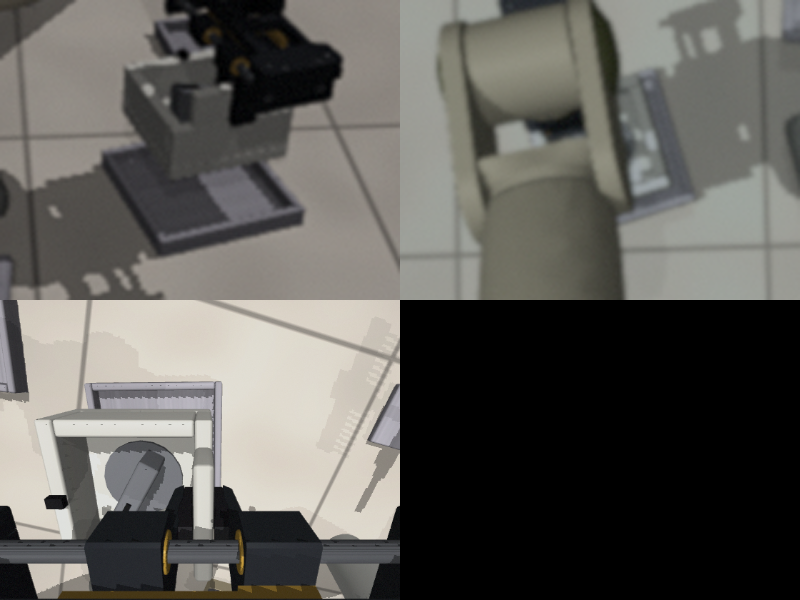

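```bash
python3 - <<'E'
from h import *
T=np.load("T2.npy");L=lambda w:((np.linalg.inv(T)@np.r_[w,1])[:2]*1e3).round(1)
for n,p,z in [("trayTL",(119,118),.02),("trayTR",(311,115),.02),("timTL",(50,168),.130),("timTR",(297,157),.130)]:
    print(n,L(wback(T,p,z)))
i=cv2.imread("pics/w2.png")[100:260,30:330];cv2.imwrite("pics/w2c.png",cv2.resize(i,None,fx=2.6,fy=2.6,interpolation=cv2.INTER_CUBIC))
E
```

```text
trayTL [  74.3 -125.9]
trayTR [76.5 19.7]
timTL [  56.1 -106.9]
timTR [61.1  5.1]
```

View pics/w2c.png

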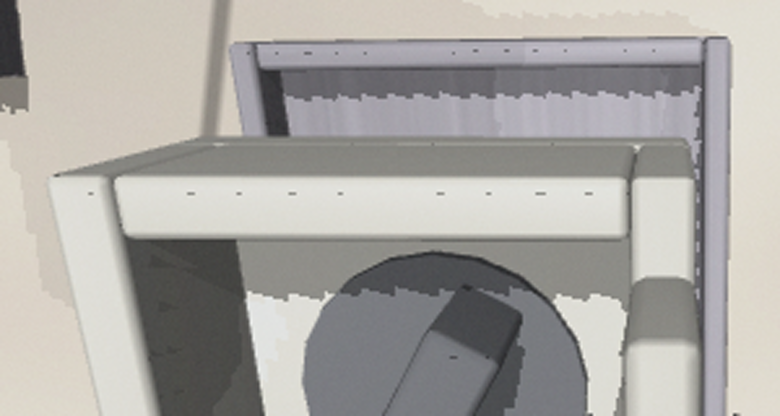

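Level and nearly centred: the tray corners are at (231,43) and (730,38), the timer rim corners at (50,177) and (695,178). I'll shift +3 mm in tool x and lower.

Request:
jog_arm:
  increments: "0 0 0 3 -1 10 255; 0 0 0 3 -1 25 255; 0 0 0 3 -1 38 255; 0 0 0 3 -1 48 255; 0 0 0 3 -1 56 255; 0 0 0 3 -1 62 255; 0 0 0 3 -1 66 255; 0 0 0 3 -1 69 255; 0 0 0 3 -1 69 255"

```text
time: 10.88
eef_pos: [0.5336, 0.2237, 0.0607]
tool_rot: [-180.0, -0.0, 105.2]
ft_force: [-0.3, 0.5, -1.9]
width: 0.0115
grip_force: 35.0
```

Request:
jog_arm:
  increments: "0 0 0 0 0 1 255; 0 0 0 0 0 2 255; 0 0 0 0 0 2.7 255; 0 0 0 0 0 2.7 255; 0 0 0 0 0 2.7 255"

```text
time: 11.5
eef_pos: [0.5337, 0.2237, 0.0587]
tool_rot: [180.0, 0.0, 105.2]
ft_force: [-1.2, -0.8, 5.9]
width: 0.0116
grip_force: 35.0
```

Request:
jog_arm:
  increments: "0 0 0 0 0 0 200; 0 0 0 0 0 0 120; 0 0 0 0 0 0 60; 0 0 0 0 0 0 0; 0 0 0 0 0 0 0; 0 0 0 0 0 -8 0; 0 0 0 0 0 -25 0; 0 0 0 0 0 -50 0; 0 0 0 0 0 -85 0; 0 0 0 0 -10 -120 0; 0 0 0 0 -30 -155 0; 0 0 0 0 -45 -180 0"

```text
time: 13.0
eef_pos: [0.4896, 0.2117, 0.2402]
tool_rot: [179.9, 0.0, 105.2]
ft_force: [-0.8, 0.3, -0.1]
width: 0.0879
grip_force: 0.0
```

Request:
jog_arm:
  increments: "0 0 0 0 -6 -8 0; 0 0 0 0 -6 -10 0; 0 0 0 0 -6 -10 0"

```text
time: 13.38
eef_pos: [0.4845, 0.2103, 0.2472]
tool_rot: [-179.9, -0.0, 105.2]
ft_force: [-0.1, -0.3, 0.4]
width: 0.0881
grip_force: 0.0
```

```bash
python3 - <<'E'
from h import *
s=manip.state();np.save("T3.npy",tool(s));im=manip.camera("wrist")[:,:,::-1];cv2.imwrite("pics/w3.png",im)
print(s["eef_pos"],s["tool_rot"],s["time"])
i=im[110:250,210:360];cv2.imwrite('pics/w3c.png',cv2.resize(i,(600,560),interpolation=cv2.INTER_CUBIC))
E
```

```text
[0.48451737 0.21028853 0.24716938] [-1.79920557e+02 -8.78420076e-03  1.05231818e+02] 13.375
```

View pics/w3c.png

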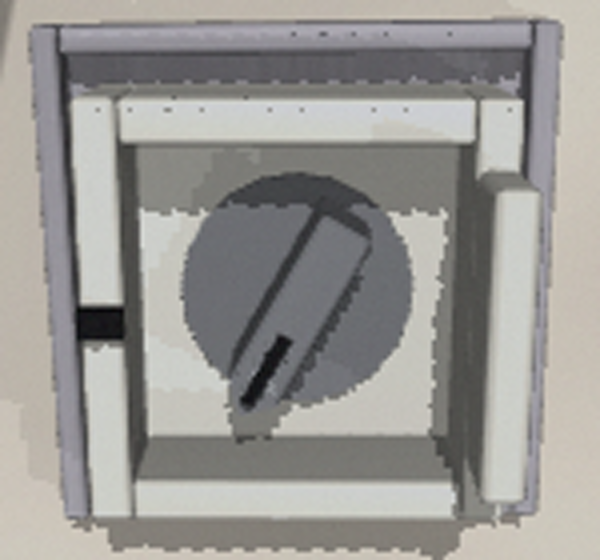

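The timer lies in the tray on all four sides. Next I'll compute the dial grasp from these corners.

```bash
python3 - <<'E'
from h import *
from scipy.optimize import least_squares
T=np.load("T3.npy")
g=lambda u,v,z:wback(T,(u/4+210-.4,v/4+110-.4),z)[:2]
obs=[((495,190),(46,40),.092),((540,190),(58,40),.092),((524,502),(58,-40),.092),((482,500),(46,-40),.092),
((72,98),(-58,58),.058),((524,100),(58,58),.058),((90,517),(-58,-58),.058)]
W=np.array([g(*p,z) for p,_,z in obs]);M=np.array([m for _,m,_ in obs])/1e3
def mod(q):c,s=np.cos(q[2]),np.sin(q[2]);return M@np.array([[c,s],[-s,c]])+q[:2]
r=least_squares(lambda q:(mod(q)-W).ravel(),[.48,.21,.26]);q=r.x
print(q[:2],np.degrees(q[2]),(r.fun.reshape(-1,2)*1e3).round(1).tolist())
n=g(243,410,.0545)-q[:2];phi=np.arctan2(n[1],n[0]);dl=(q[2]-np.pi/2-phi)%(2*np.pi);print("dial",dl,np.hypot(*n))
a=g(345,225,.0545)-q[:2];print("tail",np.hypot(*a),np.degrees(np.arctan2(-a[1],-a[0])-phi))
# close axis (tool y, angle yaw-90) perp to nose dir: yaw=phi+180 or phi
for y in (np.degrees(phi)+180,np.degrees(phi)): print("yaw",y,"turn",105.23-y)
print("shift",T[:3,:3].T@(np.r_[q[:2],.034]-T[:3,3])*1e3, "to mark turn deg",np.degrees(1.571-dl))
E
```

```text
[0.48322652 0.20909611] 15.190430671052678 [[-0.4, 0.8], [1.1, 1.3], [1.1, -1.1], [-0.1, -2.0], [-1.8, 0.5], [0.2, 1.5], [-0.1, -1.0]]
dial 0.4994468902433258 0.030415606140965914
tail 0.027562800411688588 0.7968280045734372
yaw 76.57423176917646 turn 28.65576823082354
yaw -103.42576823082354 turn 208.65576823082353
shift [ -0.84407571  -1.26321234 213.17120749] to mark turn deg 61.3954707131761
```

Request:
jog_arm:
  increments: "0 0 5 -0.8 -1.3 5 125; 0 0 14 -0.8 -1.3 25 125; 0 0 23 -0.8 -1.3 55 125; 0 0 28.6 -0.8 -1.3 90 125; 0 0 28.6 -0.8 -1.3 125 125; 0 0 28.6 -0.8 -1.3 150 125; 0 0 28.6 -0.8 -1.3 170 125; 0 0 28.6 -0.8 -1.3 185 125; 0 0 28.6 -0.8 -1.3 197 125; 0 0 28.6 -0.8 -1.3 206 125; 0 0 28.6 -0.8 -1.3 213 125; 0 0 28.6 -0.8 -1.3 213 125"
  force: 10

```text
time: 14.92
eef_pos: [0.4833, 0.2092, 0.0348]
tool_rot: [-180.0, 0.0, 76.6]
ft_force: [0.5, -0.4, -0.5]
width: 0.0447
grip_force: 0.0
```

Request:
jog_arm:
  increments: "0 0 0 0 0 0 160; 0 0 0 0 0 0 190; 0 0 0 0 0 0 215; 0 0 0 0 0 0 240; 0 0 0 0 0 0 240; 0 0 0 0 0 0 240; 0 0 0 0 0 0 240"

```text
time: 15.8
eef_pos: [0.4835, 0.2092, 0.0353]
tool_rot: [180.0, -0.0, 76.6]
ft_force: [-0.4, 0.5, 3.8]
width: 0.0157
grip_force: 10.0
```

Request:
jog_arm:
  increments: "0 0 3 0 0 0 240; 0 0 9 0 0 0 240; 0 0 16 0 0 0 240; 0 0 23 0 0 0 240; 0 0 30 0 0 0 240; 0 0 37 0 0 0 240; 0 0 44 0 0 0 240; 0 0 51 0 0 0 240; 0 0 57 0 0 0 240; 0 0 60 0 0 0 240; 0 0 61.4 0 0 0 240; 0 0 61.4 0 0 0 240"

```text
time: 17.3
eef_pos: [0.4838, 0.209, 0.0353]
tool_rot: [180.0, -0.1, 15.3]
ft_force: [2.6, -3.0, 4.6]
width: 0.016
grip_force: 10.0
```

Request:
jog_arm:
  increments: "0 0 0 0 0 0 240; 0 0 0 0 0 0 200; 0 0 0 0 0 0 160; 0 0 0 0 0 0 125; 0 0 0 0 0 0 125; 0 0 0 0 0 -8 125; 0 0 0 0 0 -22 125; 0 0 0 0 0 -45 125; 0 0 0 0 0 -80 125; 0 0 0 0 0 -125 125; 0 0 0 0 0 -170 125; 0 0 0 0 0 -200 125"

```text
time: 18.8
eef_pos: [0.4833, 0.2092, 0.2384]
tool_rot: [180.0, -0.2, 15.2]
ft_force: [-0.4, 0.6, 0.4]
width: 0.0446
grip_force: 0.0
```

```bash
python3 - <<'E'
from h import *
s=manip.state();np.save("T4.npy",tool(s));im=manip.camera("wrist")[:,:,::-1];cv2.imwrite("pics/w4.png",im)
print(s["eef_pos"],s["tool_rot"],s["time"])
i=im[100:250,205:355];cv2.imwrite('pics/w4c.png',cv2.resize(i,(600,600),interpolation=cv2.INTER_CUBIC))
E
```

```text
[0.48327364 0.20921362 0.23839072] [179.98679309  -0.1952964   15.24218189] 18.8
```

View pics/w4c.png

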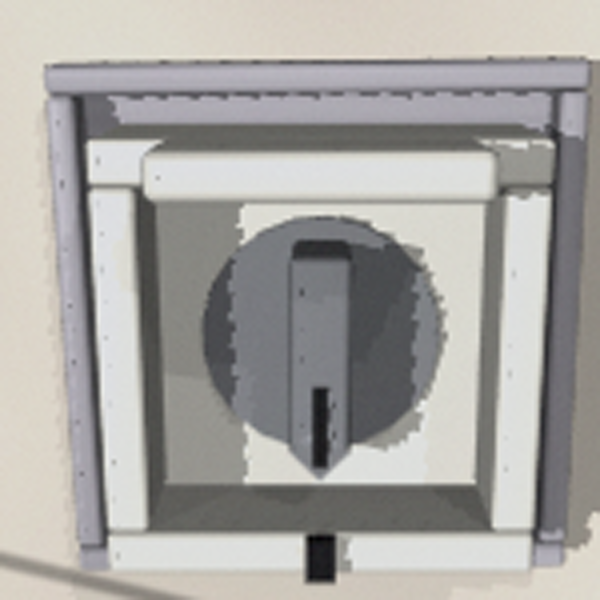

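The nose tip at (320,475) points straight at the mark at (320,557). The timer lies flat inside the tray and the gripper is clear.

```bash
python3 -c "
from plant import manip
print(manip.hand_in())"
```

```text
the job is handed in; nothing more can be done
None
```

The shower timer lies flat in the right-hand tray with its dial nose pointing at the raised mark; the gripper let go, and I handed the job in at about 19 s.

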